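# Close the flux canister with its click-stop cap

## Task

Close the open canister with its click-stop cap: pick the cap up by its wing, lower it into the neck and, pressing only lightly, feel for the position where the slot in its plug drops over the locking bar, so that the cap sits fully down on the rim. Then tighten it clockwise until its ratchet clicks and slips, once or twice but no more, and let go of it without turning it back. The ratchet must not slip before the cap is fully down; leave the solder reel, the parts box and the tape measure where they are.

Things in the scene. Friction and masses are not known exactly. Their poses are not given: they have to be found in the camera images.
- cap: Loose black cap, 0.14 kg, standing on the bench plug down. Origin: centre of the plug's flat underside; z up. Heights from there: grey plug, 38 mm across (35 mm at its tip), 0 to 18 mm; flange of 58 mm diameter, 18 to 30 mm (its underside finally sits on the rim); flat-sided upright wing for gripping, 30 to 57 mm, 46 mm long along x, 13 mm thick. Wing and slot serve either way round.
- wing_middle (a point): Middle of the cap's wing, on its axis, 43 mm over the cap's origin; axes as the cap's, x along the wing.
- cap_plug: The cap's grey plug, origin and z as the cap's. A slot, 13 mm wide, 9 mm deep, runs right across its underside along the plug's x, at the start parallel to the wing. A one-way ratchet joins cap and plug. Clockwise from above it carries the plug along up to about 0.24 Nm, then slips: about 20 degrees on, the torque drops away, even pulling onward, as it springs into the next of its 12 teeth.
- cap_pointer (a point): Point on the cap's x axis, 20 mm from its axis, 18 mm over its origin (a grey dot on the flange marks that side). Seen from the plug it lies on the plug's x axis at the start and goes 0.52 rad (30 degrees) clockwise with each click. Turned back, the ratchet yields at about 0.08 Nm, less than the locking bar's friction: each tooth back takes a click away.
- canister: Fixed aluminium canister, 88 mm in diameter, on a square 104 mm foot. Origin: centre of the foot's underside on the bench; z up. Its neck, 54 mm in outer and 42 mm in inner diameter, has its rim 96 mm up. With the cap fully down, the cap's origin is 78 mm above the canister's; while the slot still lies across the bar, it stands 8 mm higher. Contact force between cap and canister must stay under 60 N (tightening alone makes about 20).
- neck_mouth (a point): Centre of the mouth, level with the rim; x as the canister's. 10 mm below, in the bore, is the top of a steel locking bar, 28 x 6 mm, seen from above, pose not given: its length starts within 0.35 rad of this x axis. It turns clockwise 0.3 to 0.8 rad (hidden, differs) against 0.12 Nm to a hard stop. The slot drops over it once parallel within about 0.1 rad.
- reel: Part-used solder reel, standing flat, 54 mm in diameter and 35 mm high, loose bystander; origin at the centre of its underside.
- parts_box: Closed blue-grey parts box, 76 x 131 x 29 mm, loose bystander; origin at the centre of its underside.
- tape: Tape measure, black and red, 62 x 88 x 31 mm, loose bystander; origin at the centre of its underside.
There are look-alikes about, which are no part of the job. Several things have the shape of the cap; the one meant has the colours described above.

How it is judged:
By the outcome, as a careful person would: the job done as asked, in the order asked, and still so for the second after the job is handed in, with the robot touching nothing.
It also fails if it takes over 64 s, if anything falls off the work surface, if the arm or the gripper's body presses on something with over 40 N, if the wrist force passes 120 N, or if a joint passes its speed limit or range.

## Robot

A 6-joint arm with a two-finger parallel gripper is mounted at the origin on a cart in front of the work surface, level with it; the furniture and walls round the work are solid. World frame = base frame: x ahead of the robot, y to its left, z up, the work surface at z = 0. Lengths are in m, angles in rad, forces in N, time in s.
With the tool pointing down it reaches from about 0.425 to 0.95 m from the base axis. Payload 3.5 kg.
Tool frame: the origin (TCP) lies on the centre line of the jaws, within the pads' length; the fingertips stand tip_extent ahead of it and the grasp point (between the pads) lies 2 mm behind it (tip_extent is the distance from the TCP to the fingertips, in m); z points along the fingers, y is the direction in which the jaws open and shut (so a half turn about z gives the same grasp; the last joint's range is limited). The gripper opens to 85 mm and grips with 20 to 120 N. Pads are 22 mm wide; open, the fingers measure 114 mm over their backs; the gripper's body (76 mm by 85 mm) begins 54 mm behind the grasp point. The pads swing forward as they close: fully open they stand 13 mm farther back than shut.
Start: joints at [-1.297, 0.286, 1.577, -0, 1.279, -0.15], TCP at [0.278, -0.615, 0.248] pointing down, gripper open.
Joint ranges: [-2.77, 2.77], [-0.9, 2.22], [0.21, 2.48], [-1.53, 4.67], [0.24, 2.81], [-2.84, 2.84]. Speed limits (rad/s): [2.79, 2.79, 3.14, 3.14, 3.14, 3.14].

## Interface

Orientations are given as a unit quaternion [x, y, z, w].
In Python, from plant import * gives the robot as it stands.
- The arm moves only by the shell command python3 -m crank 'ROWS' [FORCE]. ROWS is JSON, a list of rows, each a list of 7 numbers: the gripper's target within -1 to 1 (shut at 1, half-way at 0, fully open at -1), then the shift along the tool's x, y, z in cm, then the turn, a rotation vector about the tool's x, y, z in degrees. In form: [[fingers, tx, ty, tz, wx, wy, wz], ...]. A call has 1 to 5 rows; each row shifts and turns the commanded pose from where the row before left it, along the tool's axes as they then stand; what a row does not reach is not made up. A row lasts 1/10 s, in which the tool goes at most 50 mm and 8.59 degrees, less where a joint would pass 70% of its speed; a pose out of reach is approached as far as the arm can. A call is refused whole if a number of a shift passes 5 or a number of a turn 8.59, either way. A call with a gripper value outside its range is refused whole. The fingers move at their own pace and stop on an object; FORCE is the grip in N (left out, the last holds). Time passes only in rows, so rows that do not move let the fingers close. It gives the time, the measured TCP pose, the force and the opening at its end, in the units of the state.
- get_state(): the state, without advancing time (a new reading comes with each control period).
- read_camera(name): name is "scene" or "top" or "wrist"; returns a dict with "color" (480x640x3 uint8, red, green, blue), "vfov" (degrees; the focal length in pixels is half the picture's height over the tangent of half this angle, whatever the lens; pixels are square), "cx", "cy" (the principal point, pixels), "cam_to_world" (4x4, takes a point from camera to world coordinates). Camera axes: x right, y up, looking along -z (the intrinsics and any distortion apply to the point x, -y, -z); pixel columns grow to the right and rows downward; lengths in m; the calibration is good to about 2 mm. A picture is of the moment at which its call begins. There is no depth.
- sign_off(): hands the job in, once; it reports no verdict.
Trained networks look in the newest picture that a camera, given by its name, has taken for a name from the list of things; names that differ only in an ending like _2 or _b are one class to them, and where a whole thing is asked for, a point or a joint stands for the part that bears it (a point fixed in the world has none). Each returns a list of dicts, best first, with "p" (0 to 1); they miss things now and then, are a little off and sometimes report something else, mostly with a low value. They report only what shows in the picture. A call takes as long as a camera call. They do not tell look-alikes from the thing itself.
- trace(thing, camera): "pixels" (480x640 bool, what is visible of it) and "location" ([column, row] in pixels, amid what is visible of it).
- place_of(thing, camera): "location" ([column, row] in pixels: a listed point, or the origin of a listed thing).
The state is a dict: "time": time; "qpos": joint angles; "dq": joint speeds; "joint_efforts": joint torques, N m; "eef_pos": TCP position; "tcp_rot": TCP orientation; "contact_force": force on the tool from outside, world axes, zero at the start; "wrist_torque": the same for the moment, N m; "opening": opening from 0.0 (shut) to 1.0 (fully open).
Only numpy, scipy, OpenCV 4.12 (cv2) and the standard library are available. Lean on these libraries where they do the work, as an engineer would, in place of code of your own. Each camera call takes 0.05 s, during which the arm holds its last target.

## Working session

There is one attempt and no reset: what is moved stays moved. The work goes in short steps, Python scripts to look and compute and a shell command to move; the robot and the scene stay as the last step left them, time stands still between calls to the robot, and variables do not carry over. Pictures are saved under pics/ and viewed, and the job is handed in when it is done.

```bash
ls; mkdir -p pics
python3 - <<'E'
from plant import *
import cv2
s=get_state()
for k,v in s.items(): print(k,v)
for c in ["scene","top","wrist"]:
    r=read_camera(c); cv2.imwrite(f"pics/{c}0.png",r["color"][:,:,::-1])
    print(c,r["vfov"],r["cx"],r["cy"],r["cam_to_world"],[k for k in r])
E
```

```text
pics
time 0.0
qpos [-1.29700482e+00  2.87210816e-01  1.57821308e+00 -2.15302365e-05
  1.27856948e+00 -1.50023175e-01]
dq [ 0.00078796  0.00061265  0.00031656 -0.00236759  0.00043905 -0.00042578]
joint_efforts [ 3.32751979e-04 -4.05976439e+01 -2.92625356e+01 -1.67315570e-04
  5.83896472e-03 -6.46702190e-06]
eef_pos [ 0.2774246  -0.61466758  0.24689748]
tcp_rot [ 9.77630173e-01  2.10327849e-01 -8.45212928e-05 -1.19742735e-03]
contact_force [-0.856135    0.60112462  0.30763114]
wrist_torque [-0.0169107   0.02443537 -0.03830583]
opening 1.0005573283563933
scene 45.87559297258744 321.74014788322694 244.4434601081788 [[-0.86015539  0.30851353 -0.40614296  0.00778266]
 [-0.5099501  -0.53449143  0.67399541  0.8272857 ]
 [-0.00914323  0.78685343  0.61707219  0.93807868]
 [ 0.          0.          0.          1.        ]] ['color', 'vfov', 'cx', 'cy', 'cam_to_world']
top 49.27170452343313 326.8974631523209 244.29141933140122 [[-0.00899032  0.98825414 -0.15255466  0.38991803]
 [-0.99969351 -0.00536355  0.02416848 -0.10106101]
 [ 0.02306637  0.15272519  0.98799947  1.14031188]
 [ 0.          0.          0.          1.        ]] ['color', 'vfov', 'cx', 'cy', 'cam_to_world']
wrist 70.57649271688643 322.8403117541139 237.07392510569133 [[ 0.41061018  0.86994132  0.27313253  0.3467471 ]
 [-0.91180918  0.3923516   0.12109601 -0.58394697]
 [-0.00181756 -0.29876801  0.95432404  0.37349902]
 [ 0.          0.          0.          1.        ]] ['color', 'vfov', 'cx', 'cy', 'cam_to_world']
```

View pics/scene0.png

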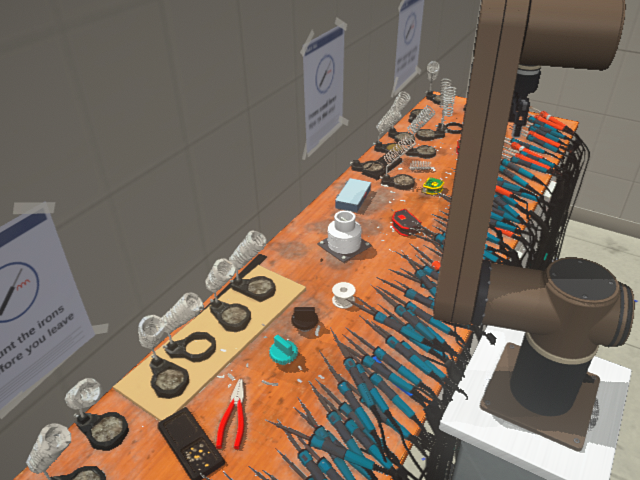

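View pics/top0.png

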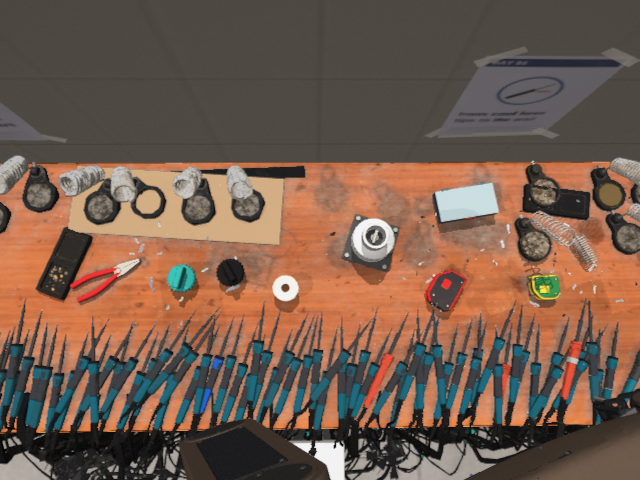

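View pics/wrist0.png

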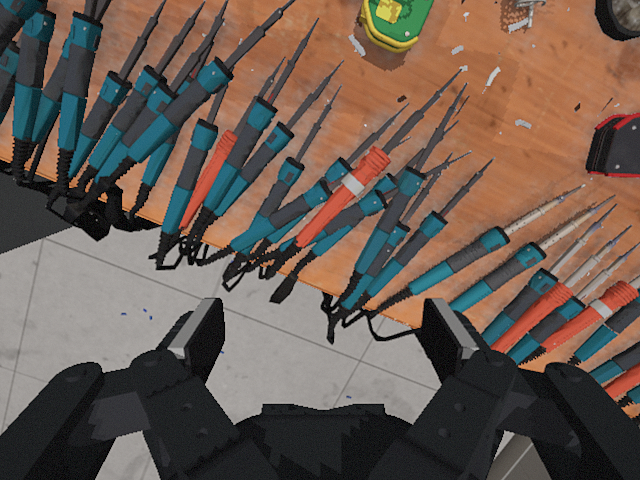

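The top view shows the black cap at (231,272), a teal look-alike at (181,279), the reel at (285,289), the canister at (372,240), the box at (466,202) and the tape at (446,290). Next I'll triangulate them.

```bash
cat > h.py <<'E'
from plant import *
import numpy as np, cv2
from scipy.spatial.transform import Rotation as R
def K(r):
    f=240/np.tan(np.radians(r["vfov"])/2); return f
def ray(r,px):
    f=K(r); d=np.array([(px[0]-r["cx"])/f,-(px[1]-r["cy"])/f,-1.]); M=np.array(r["cam_to_world"])
    d=M[:3,:3]@d; return M[:3,3],d/np.linalg.norm(d)
def atz(r,px,z):
    o,d=ray(r,px); return o+d*(z-o[2])/d[2]
def tri(rs):
    A=np.zeros((3,3));b=np.zeros(3)
    for o,d in rs:
        P=np.eye(3)-np.outer(d,d);A+=P;b+=P@o
    x=np.linalg.solve(A,b)
    return x,[round(float(np.linalg.norm((np.eye(3)-np.outer(d,d))@(x-o)))*1000,1) for o,d in rs]
def proj(r,p):
    M=np.array(r["cam_to_world"]);c=M[:3,:3].T@(np.array(p)-M[:3,3]);f=K(r)
    return np.array([r["cx"]+f*c[0]/-c[2],r["cy"]-f*c[1]/-c[2]])
def toolyaw(s):
    # world yaw of the tool y axis & x axis
    m=R.from_quat(s["tcp_rot"]).as_matrix(); return np.degrees(np.arctan2(m[1,0],m[0,0])),np.degrees(np.arctan2(m[1,1],m[0,1])),m
E
python3 - <<'E'
from h import *
C={c:read_camera(c) for c in["scene","top"]}
for t in ["cap","wing_middle","cap_pointer","canister","neck_mouth","reel","parts_box","tape"]:
    for c in C:
        try: print(t,c,[(np.round(d["location"],1).tolist(),round(d["p"],2)) for d in place_of(t,c)][:4])
        except Exception as e: print(t,c,e)
r=C["top"]["color"][:,:,::-1]; s=C["scene"]["color"][:,:,::-1]
a=cv2.resize(r[245:305,160:310],None,fx=5,fy=5,interpolation=2);b=cv2.resize(r[205:280,330:420],None,fx=5,fy=5,interpolation=2)
cv2.imwrite("pics/capz.png",a);cv2.imwrite("pics/canz.png",b)
cv2.imwrite("pics/sz.png",cv2.resize(s[200:380,250:400],None,fx=3.3,fy=3.3,interpolation=2))
E
```

```text
cap scene [([306.4, 324.8], 0.88), ([286.0, 355.6], 0.75)]
cap top [([184.1, 279.4], 0.89), ([230.5, 271.8], 0.67)]
wing_middle scene [([341.9, 246.8], 0.47)]
wing_middle top [([230.4, 272.2], 0.91), ([173.9, 277.2], 0.87)]
cap_pointer scene [([295.5, 319.5], 0.85), ([280.4, 346.8], 0.62)]
cap_pointer top [([227.3, 265.4], 0.82), ([183.8, 268.7], 0.66)]
canister scene [([344.8, 246.9], 0.61)]
canister top [([373.4, 242.2], 0.9), ([225.6, 263.9], 0.4)]
neck_mouth scene [([344.3, 217.0], 0.82)]
neck_mouth top [([373.8, 231.0], 0.83), ([286.2, 286.9], 0.33)]
reel scene [([342.1, 299.4], 0.59)]
reel top [([285.9, 289.5], 0.65)]
parts_box scene [([353.8, 197.5], 0.81)]
parts_box top [([461.6, 202.6], 0.84)]
tape scene [([401.8, 230.1], 0.84)]
tape top [([444.3, 290.0], 0.78)]
```

View pics/capz.png

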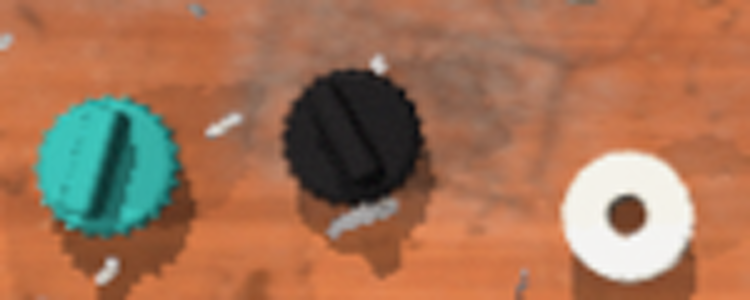

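View pics/canz.png

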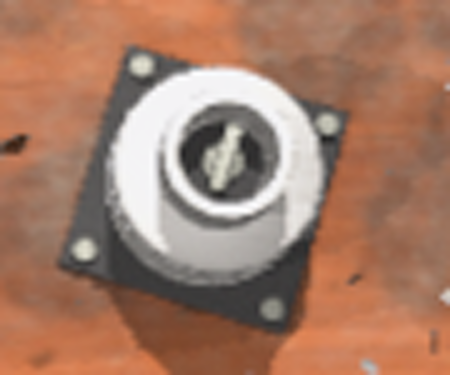

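View pics/sz.png

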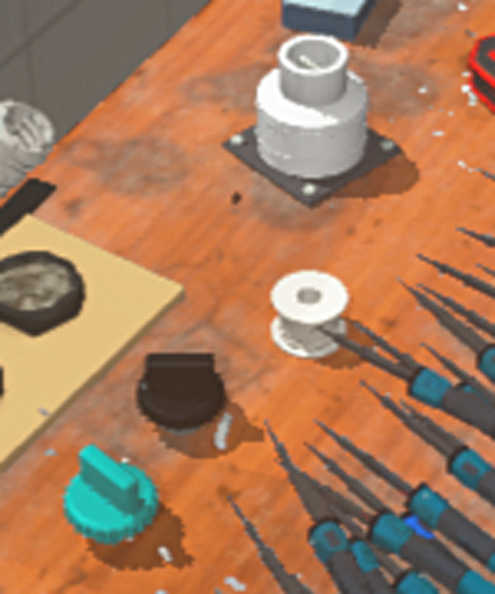

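Run:
```python
from h import *
C={c:read_camera(c) for c in["scene","top"]}
def T(a,b):return [np.round(q,3) for q in tri([ray(C["scene"],a),ray(C["top"],b)])]
print("cap",T([306.4,324.8],[230.5,271.8]))
print("ptr",T([295.5,319.5],[227.3,265.4]))
print("can",T([344.8,246.9],[373.4,242.2]))
print("mouth",T([344.3,217],[373.8,231]))
print("reel",T([342.1,299.4],[285.9,289.5]))
print("teal",T([286,355.6],[184.1,279.4]))
print(atz(C["top"],[230.4,272.2],.043),atz(C["top"],[373.8,231.0],.096))
```

```text
cap [array([0.504, 0.08 , 0.006]), array([2.3, 2.3])]
ptr [array([0.521, 0.087, 0.019]), array([3.2, 3.2])]
can [array([ 0.573, -0.233, -0.012]), array([1., 1.])]
mouth [array([ 0.576, -0.224,  0.092]), array([3.1, 3.1])]
reel [array([ 0.47 , -0.038,  0.003]), array([3.5, 3.5])]
teal [array([0.49 , 0.179, 0.009]), array([0.1, 0.1])]
[0.50126296 0.07493139 0.043     ] [ 0.57797743 -0.22218054  0.096     ]
```

The black cap is near (0.503,0.078), with its wing at a yaw of about 28°. The mouth is near (0.577,-0.223), with the bar at about -14°. I'll pass over the canister first so the wrist camera can see it.

```bash
python3 -m crank '[[-1,4.3,-2.3,0,0,0,0],[-1,4.3,-2.3,0,0,0,0],[-1,4.3,-2.3,0,0,0,0],[-1,4.3,-2.3,0,0,0,0],[-1,4.3,-2.3,0,0,0,0]]' 40; python3 -m crank '[[-1,4.3,-2.3,0,0,0,0],[-1,4.3,-2.3,0,0,0,0],[-1,4.3,-2.3,0,0,0,0],[-1,4.3,-2.3,0,0,0,0],[-1,0,0,0,0,0,0]]'
python3 - <<'E'
from h import *
s=get_state();print(s["time"],s["eef_pos"],toolyaw(s)[:2],s["qpos"],s["contact_force"],s["wrist_torque"])
r=read_camera("wrist");cv2.imwrite("pics/w1.png",r["color"][:,:,::-1])
import pickle;pickle.dump(r,open("w1.pkl","wb"))
for t in["neck_mouth","canister"]:print(t,[(np.round(d["location"],1).tolist(),round(d["p"],2)) for d in place_of(t,"wrist")][:3])
print(get_state()["time"])
E
```

```text
time: 1.65
eef_pos: [0.4272, -0.4204, 0.2486]
tcp_rot: [0.978, 0.21, 0.0, 0.0]
contact_force: [0.5, -0.7, -0.3]
opening: 1.002
time: 2.15
eef_pos: [0.5479, -0.2627, 0.2485]
tcp_rot: [0.977, 0.214, 0.001, -0.001]
contact_force: [0.4, -0.9, 0.8]
opening: 1.0
2.15 [ 0.54789825 -0.2627001   0.24851231] (np.float64(24.662750891810788), np.float64(-65.33717644548426)) [-0.61464416  0.13941207  1.74867861  0.00197072  1.25325797  0.52509024] [ 0.40308287 -0.89705323  0.76876088] [0.02963655 0.01127204 0.01189821]
neck_mouth [([294.8, 181.6], 0.6)]
canister [([300.0, 169.6], 0.57)]
2.3
```

View pics/w1.png

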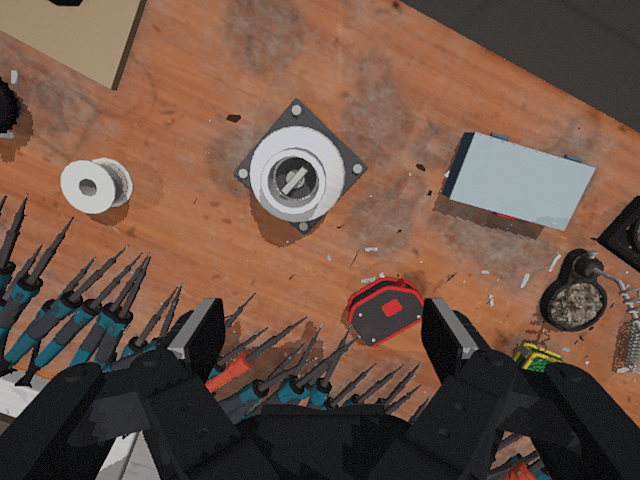

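The wrist view shows the canister mouth at about (295,180), with the bright bar crossing it diagonally. I'll zoom in.

Run:
```python
from h import *
import pickle
r=pickle.load(open("w1.pkl","rb"))
im=r["color"][130:235,240:355,::-1]
cv2.imwrite("pics/w1z.png",cv2.resize(im,None,fx=5,fy=5,interpolation=cv2.INTER_CUBIC))
o,d=ray(r,[294.8,181.6]);print(atz(r,[294.8,181.6],.096))
t=read_camera("top")
print(tri([ray(r,[294.8,181.6]),ray(t,[373.8,231])]))
s=get_state();print(proj(r,s["eef_pos"]))
```

```text
[ 0.57144084 -0.22673612  0.096     ]
(array([ 0.57462609, -0.22386442,  0.10814122]), [3.3, 3.3])
[331.00728653 329.17167609]
```

View pics/w1z.png

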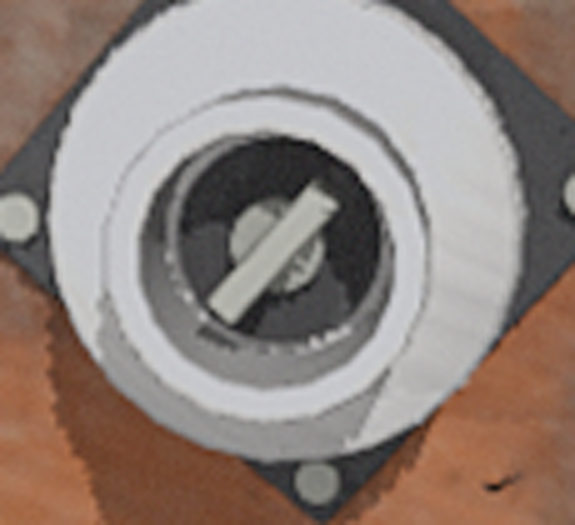

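Run:
```python
from h import *
import pickle
r=pickle.load(open("w1.pkl","rb")); t=read_camera("top")
a=[293.2,181.4];b=[375.3,235.6]
print("w",atz(r,a,.096),"t",atz(t,b,.096),tri([ray(r,a),ray(t,b)]))
p,q=atz(r,[303.6,168],.086),atz(r,[285,192],.086);d=p-q;print("bar w",np.degrees(np.arctan2(d[1],d[0])),np.linalg.norm(d),(p+q)/2)
p,q=atz(t,[330+232/5,205+130/5],.086),atz(t,[330+218/5,205+188/5],.086);d=p-q;print("bar t",np.degrees(np.arctan2(d[1],d[0])),np.linalg.norm(d),(p+q)/2)
for n,z in(("w",1),):
  B=[atz(r,[240+x/5,130+y/5],.008) for x,y in((18,217),(317,483))];d=B[1]-B[0];print("bolts",np.degrees(np.arctan2(d[1],d[0])),np.linalg.norm(d),B)
B=[atz(t,[330+x/5,205+y/5],.008) for x,y in((142,65),(328,124),(272,308),(84,249))]
print(np.mean(B,0))
B=[atz(r,x,.008) for x in([296.5,111.5],[357.5,169],[303.5,227],[243,173.5])];print(np.mean(B,0)); 
# cap
c=read_camera("top")
z=lambda x,y:[160+x/5,245+y/5]
print("flange",atz(t,z(354,138),.024))
p,q=atz(t,z(337,90),.057),atz(t,z(371,172),.057);d=p-q;print("wing",(p+q)/2,np.degrees(np.arctan2(d[1],d[0])))
```

```text
w [ 0.57104427 -0.22547877  0.096     ] t [ 0.56848082 -0.22501629  0.096     ] (array([ 0.56978567, -0.22558889,  0.08898728]), [0.3, 0.3])
bar w -14.165283342405289 0.026004553370664988 [ 0.57075181 -0.22561767  0.086     ]
bar t -14.681980090365466 0.02487229300525064 [ 0.56772235 -0.22553524  0.086     ]
bolts -108.52846005315129 0.08643488876989344 [array([ 0.54234112, -0.17196219,  0.008     ]), array([ 0.51487422, -0.25391681,  0.008     ])]
[ 0.56889544 -0.22635186  0.008     ]
[ 0.56924544 -0.22631893  0.008     ]
flange [0.50232923 0.07711301 0.024     ]
wing [0.50195277 0.07191744 0.057     ] 23.223708830378314
```

```bash
cat >> h.py <<'E'
def plan(target,yaw,n,s=None):
    "n equal rows to reach target xyz and tool-x yaw(deg, unwrapped); prints suggestion"
    s=s or get_state(); p=np.array(s["eef_pos"]);y0=toolyaw(s)[0]
    d=np.array(target)-p; w=(yaw-y0)/n; y=y0; 
    print("d",d,"yaw0",y0,"wz/row",-w)
    for i in range(n):
        a=np.radians(y); x=np.array([np.cos(a),np.sin(a)]);yy=np.array([np.sin(a),-np.cos(a)])
        v=d/n*100; print([round(v[:2]@x,2),round(v[:2]@yy,2),round(-v[2],2),0,0,round(-w,2)]); y+=w
E
python3 -c "
from h import *
plan([.500,.076,.24],208,22)"
```

```text
d [-0.04448201  0.34475597 -0.00830626] yaw0 24.163656757875476 wz/row -8.356197420096569
[np.float64(0.46), np.float64(-1.51), np.float64(0.04), 0, 0, np.float64(-8.36)]
[np.float64(0.67), np.float64(-1.43), np.float64(0.04), 0, 0, np.float64(-8.36)]
[np.float64(0.87), np.float64(-1.32), np.float64(0.04), 0, 0, np.float64(-8.36)]
[np.float64(1.05), np.float64(-1.18), np.float64(0.04), 0, 0, np.float64(-8.36)]
[np.float64(1.21), np.float64(-1.01), np.float64(0.04), 0, 0, np.float64(-8.36)]
[np.float64(1.35), np.float64(-0.82), np.float64(0.04), 0, 0, np.float64(-8.36)]
[np.float64(1.45), np.float64(-0.62), np.float64(0.04), 0, 0, np.float64(-8.36)]
[np.float64(1.53), np.float64(-0.4), np.float64(0.04), 0, 0, np.float64(-8.36)]
[np.float64(1.57), np.float64(-0.17), np.float64(0.04), 0, 0, np.float64(-8.36)]
[np.float64(1.58), np.float64(0.06), np.float64(0.04), 0, 0, np.float64(-8.36)]
[np.float64(1.55), np.float64(0.28), np.float64(0.04), 0, 0, np.float64(-8.36)]
[np.float64(1.5), np.float64(0.51), np.float64(0.04), 0, 0, np.float64(-8.36)]
[np.float64(1.41), np.float64(0.72), np.float64(0.04), 0, 0, np.float64(-8.36)]
[np.float64(1.29), np.float64(0.92), np.float64(0.04), 0, 0, np.float64(-8.36)]
[np.float64(1.14), np.float64(1.09), np.float64(0.04), 0, 0, np.float64(-8.36)]
[np.float64(0.97), np.float64(1.25), np.float64(0.04), 0, 0, np.float64(-8.36)]
[np.float64(0.78), np.float64(1.38), np.float64(0.04), 0, 0, np.float64(-8.36)]
[np.float64(0.57), np.float64(1.47), np.float64(0.04), 0, 0, np.float64(-8.36)]
[np.float64(0.35), np.float64(1.54), np.float64(0.04), 0, 0, np.float64(-8.36)]
[np.float64(0.12), np.float64(1.58), np.float64(0.04), 0, 0, np.float64(-8.36)]
[np.float64(-0.11), np.float64(1.58), np.float64(0.04), 0, 0, np.float64(-8.36)]
[np.float64(-0.34), np.float64(1.54), np.float64(0.04), 0, 0, np.float64(-8.36)]
```

```bash
python3 -m crank '[[-1,0.5,-1.5,0,0,0,-8.4],[-1,0.7,-1.4,0,0,0,-8.4],[-1,0.9,-1.3,0,0,0,-8.4],[-1,1.0,-1.2,0,0,0,-8.4],[-1,1.2,-1.0,0,0,0,-8.4]]'
python3 -m crank '[[-1,1.3,-0.8,0,0,0,-8.4],[-1,1.5,-0.6,0,0,0,-8.4],[-1,1.5,-0.4,0,0,0,-8.4],[-1,1.6,-0.2,0,0,0,-8.4],[-1,1.6,0.1,0,0,0,-8.4]]'
python3 -m crank '[[-1,1.5,0.3,0,0,0,-8.4],[-1,1.5,0.5,0,0,0,-8.4],[-1,1.4,0.7,0,0,0,-8.4],[-1,1.3,0.9,0,0,0,-8.4],[-1,1.1,1.1,0,0,0,-8.4]]'
python3 -m crank '[[-1,1.0,1.3,0,0,0,-8.4],[-1,0.8,1.4,0,0,0,-8.4],[-1,0.6,1.5,0,0,0,-8.4],[-1,0.3,1.5,0,0,0,-8.4],[-1,0.1,1.6,0,0,0,-8.4]]'
python3 -m crank '[[-1,-0.1,1.6,0,0,0,-8.4],[-1,-0.3,1.5,0,0,0,-8.4],[-1,0,0,0,0,0,0]]'
python3 - <<'E'
from h import *
s=get_state();print(s["time"],s["eef_pos"],toolyaw(s)[:2],s["qpos"])
r=read_camera("wrist");cv2.imwrite("pics/w2.png",r["color"][:,:,::-1])
import pickle;pickle.dump(r,open("w2.pkl","wb"))
for t in["cap","wing_middle","cap_pointer"]:print(t,[(np.round(d["location"],1).tolist(),round(d["p"],2)) for d in place_of(t,"wrist")][:3])
E
```

```text
time: 2.95
eef_pos: [0.5347, -0.1904, 0.2484]
tcp_rot: [0.836, 0.548, -0.0, 0.0]
contact_force: [0.2, -0.1, 0.3]
opening: 1.003
time: 3.45
eef_pos: [0.5247, -0.112, 0.2484]
tcp_rot: [0.584, 0.811, -0.0, 0.0]
contact_force: [-0.1, 0.6, -1.5]
opening: 0.998
time: 3.95
eef_pos: [0.5142, -0.0345, 0.2484]
tcp_rot: [0.255, 0.967, -0.0, 0.0]
contact_force: [0.1, 0.5, -0.1]
opening: 0.998
time: 4.45
eef_pos: [0.5035, 0.0447, 0.2485]
tcp_rot: [-0.109, 0.994, -0.0, 0.0]
contact_force: [0.4, 0.7, 0.3]
opening: 0.999
time: 4.75
eef_pos: [0.4984, 0.0764, 0.2484]
tcp_rot: [-0.251, 0.968, 0.0, 0.0]
contact_force: [0.3, 0.1, -0.2]
opening: 1.004
4.75 [0.49839399 0.07639326 0.24839635] (np.float64(-150.9339780798662), np.float64(119.06602354569264)) [-4.94911342e-02 -9.63605743e-02  1.98884272e+00  2.52889229e-04
  1.24908332e+00 -2.12766522e+00]
cap [([403.6, 241.4], 0.97), ([318.9, 209.4], 0.9)]
wing_middle [([410.4, 250.9], 0.87), ([321.1, 218.7], 0.57), ([320.1, 231.3], 0.42)]
cap_pointer [([322.0, 232.0], 0.78), ([394.9, 260.2], 0.65)]
```

View pics/w2.png

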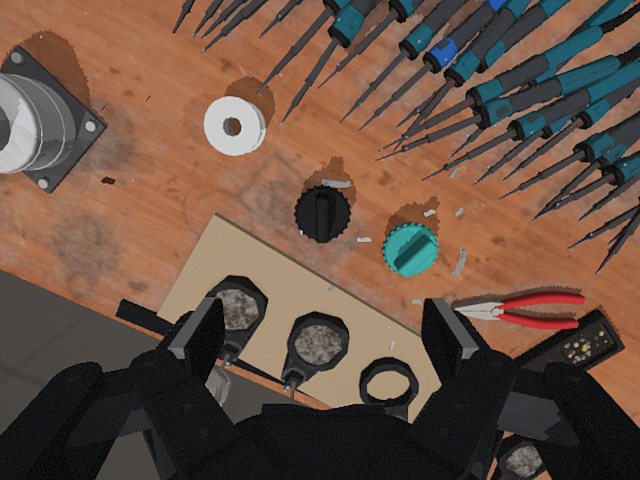

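The black cap is at (322,213) with its wing nearly vertical in the picture, so it is aligned with tool x. The teal cap is at (410,249), which is enough clearance. I'll zoom and measure.

Run:
```python
from h import *
import pickle
r=pickle.load(open("w2.pkl","rb"))
im=r["color"][175:255,280:365,::-1]
im=cv2.resize(im,None,fx=7,fy=7,interpolation=cv2.INTER_CUBIC)
im=np.clip(im.astype(float)*2.2,0,255)
cv2.imwrite("pics/w2z.png",im)
```

```text
[ WARN:0@0.047] global loadsave.cpp:1063 imwrite_ Unsupported depth image for selected encoder is fallbacked to CV_8U.
```

View pics/w2z.png

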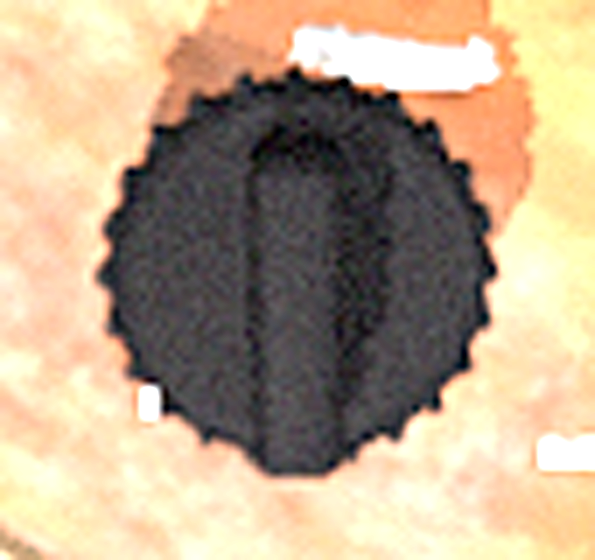

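Run:
```python
from h import *
import pickle
r=pickle.load(open("w2.pkl","rb")); t=read_camera("top")
z=lambda x,y:[280+x/7,175+y/7]
p,q=atz(r,z(293.5,165),.057),atz(r,z(299,465),.057);d=q-p
print((p+q)/2,np.degrees(np.arctan2(d[1],d[0])),np.linalg.norm(d))
print("ctr57",atz(r,z(297,316),.057))
print("flange x",atz(r,z(299,270),.024))
print("tri",tri([ray(r,z(297,316)),ray(t,[160+354/5,245+131/5])]))
plan([.502,.0762,.2484],180+28,1)
```

```text
[0.50377326 0.07852109 0.057     ] 30.01954784307703 0.04277986354483792
ctr57 [0.50348613 0.07847191 0.057     ]
flange x [0.50456529 0.07936614 0.024     ]
tri (array([0.50317881, 0.07563946, 0.05388767]), [3.3, 3.3])
d [3.20943860e-03 7.68513133e-04 4.88486421e-05] yaw0 -151.0945370674576 wz/row -359.0945370674576
[np.float64(-0.32), np.float64(-0.09), np.float64(-0.0), 0, 0, np.float64(-359.09)]
```

```bash
python3 - <<'E'
import plant
print([n for n in dir(plant) if not n.startswith("__")]); print(getattr(plant,"tip_extent",None)); print(plant.get_state().keys())
E
python3 -c "
from h import *
s=get_state();d=np.array([.503,.0775,.15])-s['eef_pos'];m=toolyaw(s)[2];print(m.T@d*100)"
```

```text
['Unreachable', 'get_state', 'place_of', 'read_camera', 'sign_off', 'tip_extent', 'trace']
0.017
dict_keys(['time', 'qpos', 'dq', 'joint_efforts', 'eef_pos', 'tcp_rot', 'contact_force', 'wrist_torque', 'opening'])
[-0.46916927 -0.02005845  9.83508763]
```

```bash
python3 -m crank '[[-0.2,-0.2,0,4,0,0,0],[-0.2,-0.3,0,4,0,0,0],[-0.2,0,0,4,0,0,0],[-0.2,0,0,1,0,0,0],[-0.2,0,0,0,0,0,0]]' 70
python3 - <<'E'
from h import *
s=get_state();print(s["eef_pos"],toolyaw(s)[:2])
r=read_camera("wrist");cv2.imwrite("pics/w3.png",r["color"][:,:,::-1])
import pickle;pickle.dump(r,open("w3.pkl","wb"))
for z in(.05,.057):print(proj(r,[s["eef_pos"][0],s["eef_pos"][1],z]))
E
```

```text
time: 5.5
eef_pos: [0.5019, 0.0784, 0.1168]
tcp_rot: [-0.25, 0.968, 0.001, -0.002]
contact_force: [0.8, -0.0, 1.4]
opening: 0.598
[0.50186894 0.07840823 0.11677555] (np.float64(-150.99703994533547), np.float64(119.00250884970566))
[322.95042807 263.21675693]
[322.97608927 267.58387   ]
```

View pics/w3.png

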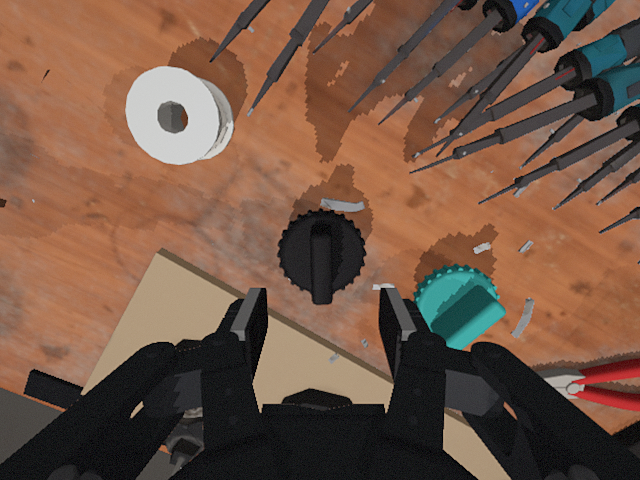

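Run:
```python
from h import *
import pickle
r=pickle.load(open("w3.pkl","rb"))
im=r["color"][195:315,265:380,::-1]
im=cv2.resize(im,None,fx=5,fy=5,interpolation=cv2.INTER_CUBIC)
im=np.clip(im.astype(float)*2.5,0,255).astype(np.uint8)
s=get_state()
x,y=s["eef_pos"][:2]
a=np.radians(29)
for dx in(-.023,.023):
  for z in(.03,.057):
    p=proj(r,[x+dx*np.cos(a),y+dx*np.sin(a),z]);cv2.circle(im,(int((p[0]-265)*5),int((p[1]-195)*5)),4,(0,0,255) if z>.05 else (0,255,0),1)
pts=np.array([(proj(r,[x+.029*np.cos(q),y+.029*np.sin(q),.03])-[265,195])*5 for q in np.linspace(0,6.28,60)]).astype(int)
cv2.polylines(im,[pts],False,(0,255,0))
cv2.imwrite("pics/w3z.png",im)
```

```text
(no output)
```

View pics/w3z.png

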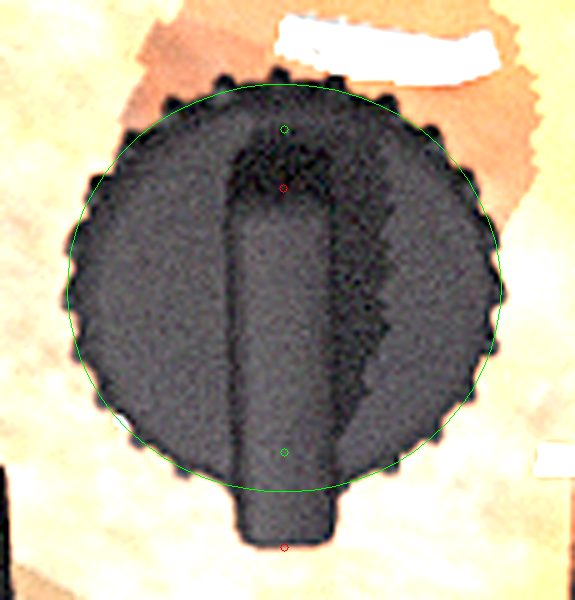

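The model drawn at the TCP's position lies on the cap within about 0.5 mm, so I'll descend and grip.

```bash
python3 -m crank '[[-0.2,0,0,3,0,0,0],[-0.2,0,0,2.5,0,0,0],[-0.2,0,0,1.1,0,0,0],[-0.2,0,0,0,0,0,0],[1,0,0,0,0,0,0]]' 70
python3 -m crank '[[1,0,0,0,0,0,0],[1,0,0,0,0,0,0],[1,0,0,0,0,0,0]]'
```

```text
time: 6.05
eef_pos: [0.5046, 0.0788, 0.0542]
tcp_rot: [-0.251, 0.968, -0.0, 0.002]
contact_force: [-0.1, -0.3, -0.3]
opening: 0.447
time: 6.35
eef_pos: [0.5045, 0.0789, 0.0542]
tcp_rot: [-0.251, 0.968, -0.0, 0.002]
contact_force: [-0.1, -0.3, 6.5]
opening: 0.133
```

```bash
python3 -m crank '[[0.2,0,0,0,0,0,0],[0.2,0,0,0,0,0,0],[0.2,0.25,0,0.2,0,0,0],[0.2,0,0,0.25,0,0,0],[0.2,0,0,0,0,0,0]]'
python3 - <<'E'
from h import *
s=get_state();print(s["eef_pos"],toolyaw(s)[0],s["contact_force"])
r=read_camera("wrist");cv2.imwrite("pics/w4.png",r["color"][:,:,::-1])
E
```

```text
time: 6.85
eef_pos: [0.5, 0.0777, 0.047]
tcp_rot: [-0.251, 0.968, 0.0, -0.001]
contact_force: [-0.2, -0.0, 0.1]
opening: 0.401
[0.50003487 0.07765867 0.04700306] -150.92596691216093 [-0.1681537  -0.04079018  0.14756821]
```

View pics/w4.png

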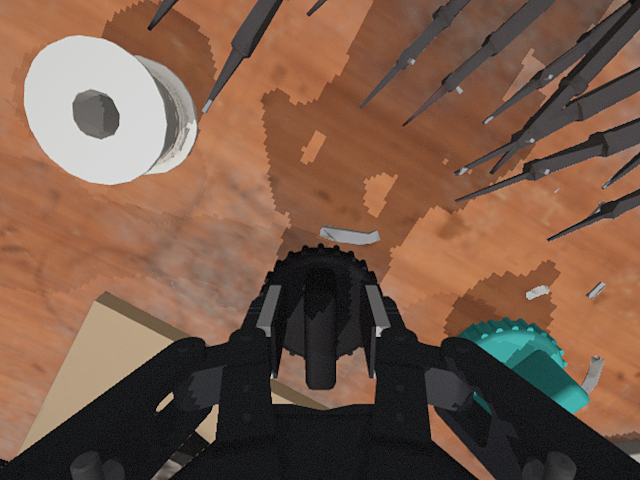

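```bash
python3 -m crank '[[0.2,-0.15,0,-0.15,0,0,0],[0.2,0,0,0,0,0,0]]'; python3 -m crank '[[0.2,0,0,0,0,0,0]]'
```

```text
time: 7.1
eef_pos: [0.5026, 0.0784, 0.0496]
tcp_rot: [-0.251, 0.968, -0.0, 0.0]
contact_force: [0.2, -0.1, 1.3]
opening: 0.398
time: 7.2
eef_pos: [0.5024, 0.0784, 0.0495]
tcp_rot: [-0.251, 0.968, -0.0, 0.0]
contact_force: [-0.6, -1.1, -0.7]
opening: 0.405
```

Position is good: (0.5024, 0.0784, 0.0495). Closing and lifting.

```bash
python3 -m crank '[[1,0,0,0,0,0,0],[1,0,0,0,0,0,0],[1,0,0,0,0,0,0],[1,0,0,0,0,0,0]]' 80
python3 -m crank '[[1,0,0,-1,0,0,0],[1,0,0,-3,0,0,0],[1,0,0,-4,0,0,0],[1,0,0,-4,0,0,0],[1,0,0,0,0,0,0]]'
python3 - <<'E'
from h import *
s=get_state();print(s["eef_pos"],toolyaw(s)[0],s["contact_force"],s["wrist_torque"])
r=read_camera("wrist");cv2.imwrite("pics/w5.png",r["color"][:,:,::-1])
# slot parallel to bar: cap yaw now ~ tool-180
plan([.5698,-.2255,.20],-150.9+360-44-360+0,10)
E
```

```text
time: 7.6
eef_pos: [0.5022, 0.0784, 0.0495]
tcp_rot: [-0.251, 0.968, -0.0, 0.0]
contact_force: [-0.6, -0.1, 0.8]
opening: 0.135
time: 8.1
eef_pos: [0.5061, 0.0783, 0.1765]
tcp_rot: [-0.251, 0.968, -0.002, 0.006]
contact_force: [1.2, 0.6, -0.5]
opening: 0.137
[0.50605187 0.07834055 0.17649302] -150.90581676908508 [ 1.22590966  0.60649562 -0.49616205] [ 0.04815572 -0.04222658  0.03846613]
d [ 0.06562912 -0.30385817  0.02681332] yaw0 -150.90969772265814 wz/row 4.399030227734187
[np.float64(0.9), np.float64(-2.97), np.float64(-0.27), 0, 0, np.float64(4.4)]
[np.float64(0.67), np.float64(-3.03), np.float64(-0.27), 0, 0, np.float64(4.4)]
[np.float64(0.44), np.float64(-3.08), np.float64(-0.27), 0, 0, np.float64(4.4)]
[np.float64(0.2), np.float64(-3.1), np.float64(-0.27), 0, 0, np.float64(4.4)]
[np.float64(-0.04), np.float64(-3.11), np.float64(-0.27), 0, 0, np.float64(4.4)]
[np.float64(-0.28), np.float64(-3.1), np.float64(-0.27), 0, 0, np.float64(4.4)]
[np.float64(-0.51), np.float64(-3.07), np.float64(-0.27), 0, 0, np.float64(4.4)]
[np.float64(-0.75), np.float64(-3.02), np.float64(-0.27), 0, 0, np.float64(4.4)]
[np.float64(-0.98), np.float64(-2.95), np.float64(-0.27), 0, 0, np.float64(4.4)]
[np.float64(-1.2), np.float64(-2.87), np.float64(-0.27), 0, 0, np.float64(4.4)]
```

View pics/w5.png

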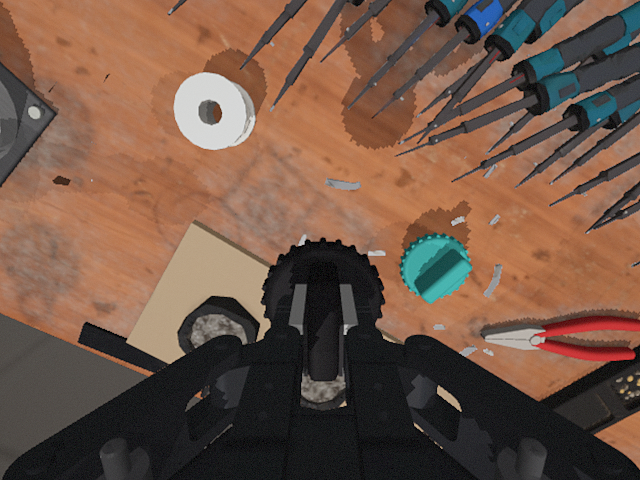

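The cap is held centred in the jaws. I'll carry it over the mouth, turning it 43° clockwise on the way.

```bash
python3 -m crank '[[1,0.9,-3.0,-0.3,0,0,4.4],[1,0.7,-3.0,-0.3,0,0,4.4],[1,0.4,-3.1,-0.3,0,0,4.4],[1,0.2,-3.1,-0.3,0,0,4.4],[1,0,-3.1,-0.3,0,0,4.4]]'
python3 -m crank '[[1,-0.3,-3.1,-0.2,0,0,4.4],[1,-0.5,-3.1,-0.2,0,0,4.4],[1,-0.8,-3.0,-0.2,0,0,4.4],[1,-1.0,-2.9,-0.2,0,0,4.4],[1,-1.2,-2.9,-0.2,0,0,3.8]]'
python3 -m crank '[[1,0,0,0,0,0,0],[1,0,0,0,0,0,0]]'
python3 - <<'E'
from h import *
s=get_state();print(s["eef_pos"],toolyaw(s)[0],s["contact_force"],s["wrist_torque"])
r=read_camera("wrist");cv2.imwrite("pics/w6.png",r["color"][:,:,::-1])
t=read_camera("scene");cv2.imwrite("pics/s6.png",cv2.resize(t["color"][130:310,240:440,::-1],None,fx=3.5,fy=3.5,interpolation=2))
s=get_state();d=np.array([.5698,-.2255,.152])-s['eef_pos'];m=toolyaw(s)[2];print(m.T@d*100)
E
```

```text
time: 8.65
eef_pos: [0.5334, -0.0743, 0.182]
tcp_rot: [-0.06, 0.998, 0.001, -0.002]
contact_force: [0.8, -0.4, -1.3]
opening: 0.137
time: 9.15
eef_pos: [0.5673, -0.226, 0.1917]
tcp_rot: [0.126, 0.992, 0.001, -0.002]
contact_force: [0.1, 0.2, -1.2]
opening: 0.133
time: 9.35
eef_pos: [0.5673, -0.2254, 0.192]
tcp_rot: [0.125, 0.992, 0.001, -0.002]
contact_force: [-0.8, 0.5, -1.9]
opening: 0.137
[ 0.56726907 -0.22542195  0.19199025] 165.63371004559636 [-0.78090908  0.46467933 -1.91951917] [ 0.00096639 -0.01809522  0.04237211]
[-0.26727701 -0.05748092  4.05899344]
```

View pics/w6.png

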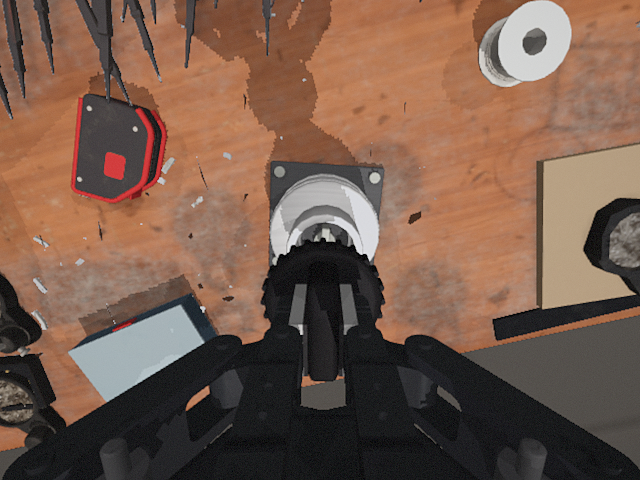

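View pics/s6.png

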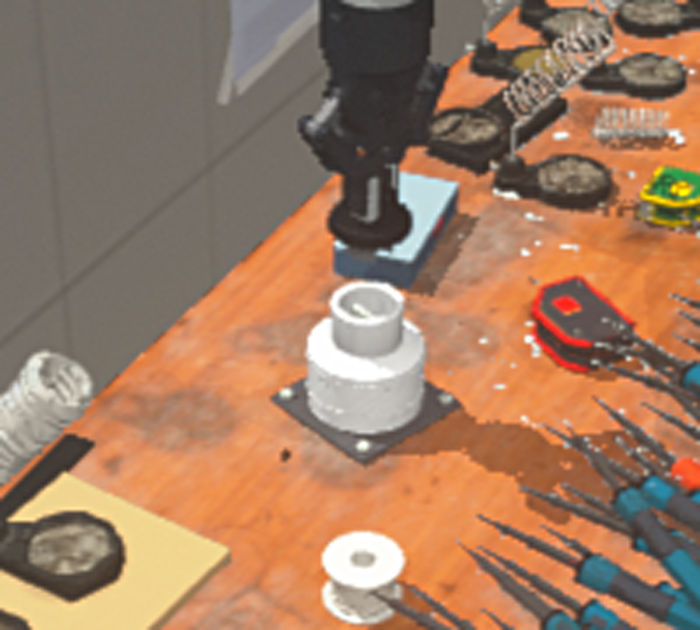

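The scene and wrist views show the cap above the neck and the bar still visible. I'll correct by -2.7 mm in x and lower to just above the rim.

```bash
python3 -m crank '[[1,-0.25,0,1.5,0,0,0],[1,0,0,1.5,0,0,0],[1,0,0,0.8,0,0,0],[1,0,0,0,0,0,0],[1,0,0,0,0,0,0]]'
python3 - <<'E'
from h import *
r=read_camera("wrist");cv2.imwrite("pics/w7.png",r["color"][:,:,::-1])
t=read_camera("scene");cv2.imwrite("pics/s7.png",cv2.resize(t["color"][160:280,300:400,::-1],None,fx=5,fy=5,interpolation=2))
t=read_camera("top");cv2.imwrite("pics/t7.png",cv2.resize(t["color"][190:290,310:430,::-1],None,fx=5,fy=5,interpolation=2))
s=get_state();d=np.array([.5698,-.2255,.152])-s['eef_pos'];m=toolyaw(s)[2];print(s["eef_pos"],toolyaw(s)[0],m.T@d*100,m[:,2])
E
```

```text
time: 9.95
eef_pos: [0.5707, -0.2259, 0.1557]
tcp_rot: [0.124, 0.992, 0.0, -0.0]
contact_force: [-0.3, -0.3, -1.8]
opening: 0.134
[ 0.57129701 -0.22643783  0.15717111] 165.6843595337947 [0.1690094  0.05408911 0.51683565] [ 1.32673630e-03 -8.06502487e-04 -9.99998795e-01]
```

View pics/w7.png

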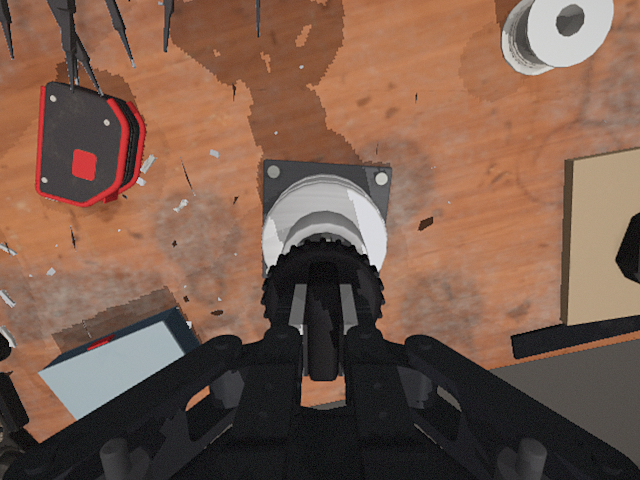

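View pics/s7.png

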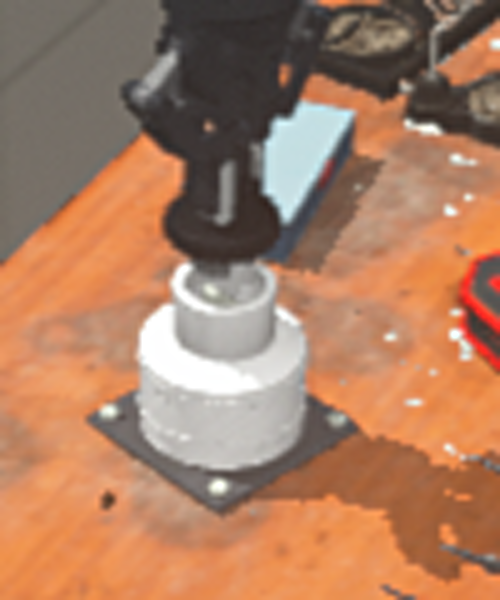

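View pics/t7.png

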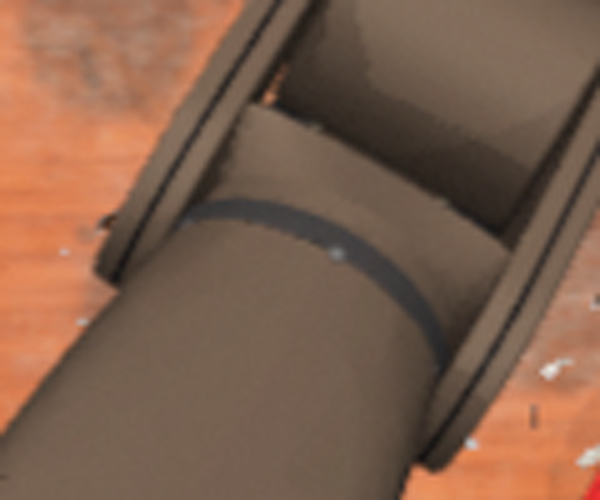

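```bash
python3 -m crank '[[1,0.1,0.05,0.3,0,0,0],[1,0,0,0.3,0,0,0],[1,0,0,0,0,0,0],[1,0,0,0,0,0,0]]'
python3 -m crank '[[1,0,0,0.2,0,0,0],[1,0,0,0.2,0,0,0],[1,0,0,0,0,0,0]]'
```

```text
time: 10.5
eef_pos: [0.5699, -0.2254, 0.1501]
tcp_rot: [0.125, 0.992, 0.0, -0.0]
contact_force: [0.4, 0.0, -2.0]
opening: 0.135
time: 10.8
eef_pos: [0.5698, -0.2253, 0.1458]
tcp_rot: [0.125, 0.992, 0.0, -0.0]
contact_force: [0.3, 0.7, -1.0]
opening: 0.132
```

```bash
python3 -m crank '[[1,0,0,0.2,0,0,0],[1,0,0,0.2,0,0,0],[1,0,0,0,0,0,0]]'
python3 -m crank '[[1,0,0,0.2,0,0,0],[1,0,0,0.2,0,0,0],[1,0,0,0,0,0,0]]'
```

```text
time: 11.1
eef_pos: [0.5697, -0.2253, 0.1418]
tcp_rot: [0.125, 0.992, 0.0, -0.0]
contact_force: [0.1, 1.0, -1.3]
opening: 0.135
time: 11.4
eef_pos: [0.5698, -0.2253, 0.1379]
tcp_rot: [0.125, 0.992, 0.0, -0.0]
contact_force: [0.4, 0.1, -1.5]
opening: 0.136
```

The plug is entering freely. The next 2 to 3 mm will show whether it meets the bar (TCP 0.1355) or drops over it.

```bash
python3 -m crank '[[1,0,0,0.15,0,0,0],[1,0,0,0.1,0,0,0],[1,0,0,0,0,0,0]]'
python3 -m crank '[[1,0,0,0.1,0,0,0],[1,0,0,0.1,0,0,0],[1,0,0,0,0,0,0]]'
```

```text
time: 11.7
eef_pos: [0.5698, -0.2254, 0.1356]
tcp_rot: [0.125, 0.992, 0.0, -0.0]
contact_force: [0.0, -0.2, -1.6]
opening: 0.136
time: 12.0
eef_pos: [0.5698, -0.2253, 0.1339]
tcp_rot: [0.125, 0.992, 0.0, -0.0]
contact_force: [-1.7, 0.6, -0.3]
opening: 0.132
```

```bash
python3 -m crank '[[1,0,0,0.1,0,0,0],[1,0,0,0.1,0,0,0],[1,0,0,0,0,0,0]]'
python3 -m crank '[[1,0,0,0.1,0,0,0],[1,0,0,0.1,0,0,0],[1,0,0,0,0,0,0]]'
```

```text
time: 12.3
eef_pos: [0.5694, -0.2251, 0.1312]
tcp_rot: [0.125, 0.992, 0.0, -0.001]
contact_force: [-2.4, 1.4, -0.3]
opening: 0.133
time: 12.6
eef_pos: [0.5694, -0.2252, 0.1293]
tcp_rot: [0.125, 0.992, 0.0, -0.001]
contact_force: [-3.2, 1.1, 0.1]
opening: 0.137
```

It has passed the bar height almost force-free, so the slot is engaged. I'll go down to the rim.

```bash
python3 -m crank '[[1,0.05,0,0.1,0,0,0],[1,0,0,0.05,0,0,0],[1,0,0,0,0,0,0]]'
python3 -m crank '[[1,0,0,0.1,0,0,0],[1,0,0,0,0,0,0]]'
```

```text
time: 12.9
eef_pos: [0.5693, -0.2252, 0.1282]
tcp_rot: [0.125, 0.992, 0.0, -0.0]
contact_force: [-4.7, 1.6, -0.1]
opening: 0.135
time: 13.1
eef_pos: [0.5694, -0.2253, 0.1276]
tcp_rot: [0.125, 0.992, 0.0, -0.0]
contact_force: [-5.2, 1.8, 3.0]
opening: 0.141
```

```bash
python3 -m crank '[[1,0.1,0,0,0,0,0],[1,0,0,0.05,0,0,0],[1,0,0,0,0,0,0]]'
python3 -m crank '[[1,0.05,0,0.05,0,0,0],[1,0,0,0,0,0,0]]'
python3 - <<'E'
from h import *
t=read_camera("scene");cv2.imwrite("pics/s8.png",cv2.resize(t["color"][160:280,300:400,::-1],None,fx=5,fy=5,interpolation=2))
s=get_state();print(s["eef_pos"],toolyaw(s)[0],s["contact_force"],s["wrist_torque"],s["qpos"])
E
```

```text
time: 13.4
eef_pos: [0.5691, -0.2253, 0.1276]
tcp_rot: [0.125, 0.992, -0.0, 0.001]
contact_force: [-2.6, 2.1, 4.4]
opening: 0.136
time: 13.6
eef_pos: [0.5691, -0.2253, 0.1275]
tcp_rot: [0.125, 0.992, -0.0, 0.001]
contact_force: [-1.3, 0.8, 5.0]
opening: 0.135
[ 0.56904766 -0.22528857  0.12752424] 165.66694586594 [-1.44109598  2.79923252  5.78558695] [ 0.48069921  0.32118138 -0.00575047] [-5.42828959e-01  2.72768667e-01  1.82783503e+00  7.19327430e-04
  1.03807573e+00 -1.86383036e+00]
```

View pics/s8.png

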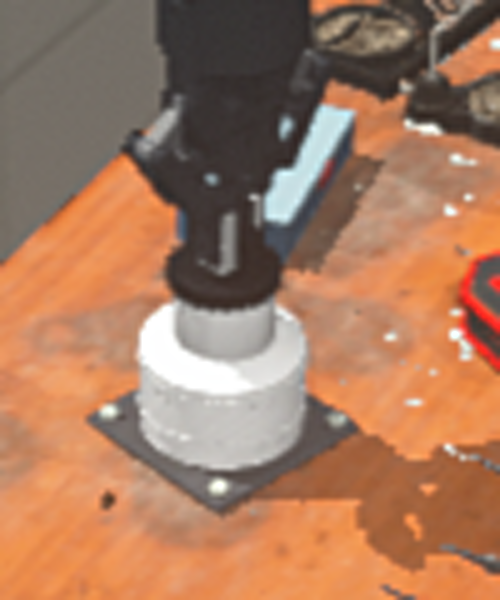

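The cap is fully down: TCP z holds at 0.1275 as predicted, Fz is rising and the flange is on the rim. I'll tighten clockwise now while watching Mz.

```bash
cat > st.py <<'E'
from h import *
s=get_state();print("   yaw %.1f F %s M %s j6 %.2f"%(toolyaw(s)[0],np.round(s["contact_force"],1),np.round(s["wrist_torque"],3),s["qpos"][5]))
E
python3 st.py
for i in 1; do python3 -m crank '[[1,0,0,0,0,0,4],[1,0,0,0,0,0,4]]'; done; python3 st.py
python3 -m crank '[[1,0,0,0,0,0,4],[1,0,0,0,0,0,4]]'; python3 st.py
```

```text
yaw 165.7 F [-1.4  2.8  5.8] M [ 0.481  0.321 -0.006] j6 -1.86
time: 13.85
eef_pos: [0.569, -0.2251, 0.1275]
tcp_rot: [0.195, 0.981, -0.0, 0.001]
contact_force: [-2.6, 2.4, 5.8]
opening: 0.135
   yaw 157.5 F [-2.6  2.4  5.8] M [0.6   0.261 0.118] j6 -1.72
time: 14.05
eef_pos: [0.5693, -0.2247, 0.1275]
tcp_rot: [0.263, 0.965, 0.0, 0.002]
contact_force: [-1.1, 2.9, 5.5]
opening: 0.134
   yaw 149.5 F [-1.1  2.9  5.5] M [0.806 0.117 0.147] j6 -1.58
```

Mz is about 0.12 to 0.15, so the bar is being carried along. Continuing in small steps.

```bash
python3 -m crank '[[1,0,0,0,0,0,2],[1,0,0,0,0,0,2]]'>/dev/null; python3 st.py
python3 -m crank '[[1,0,0,0,0,0,2],[1,0,0,0,0,0,2]]'>/dev/null; python3 st.py
python3 -m crank '[[1,0,0,0,0,0,2],[1,0,0,0,0,0,2]]'>/dev/null; python3 st.py
python3 -m crank '[[1,0,0,0,0,0,2],[1,0,0,0,0,0,2]]'; python3 st.py
```

```text
yaw 145.6 F [0.1 4.5 6. ] M [0.821 0.035 0.174] j6 -1.51
   yaw 141.6 F [-0.   5.1  5.8] M [0.803 0.048 0.271] j6 -1.44
   yaw 137.6 F [0.5 4.8 5.5] M [ 0.864 -0.003  0.15 ] j6 -1.37
time: 14.85
eef_pos: [0.5697, -0.2242, 0.1275]
tcp_rot: [0.394, 0.919, 0.001, 0.002]
contact_force: [0.9, 4.1, 5.1]
opening: 0.132
   yaw 133.6 F [0.9 4.1 5.1] M [ 0.921 -0.093  0.213] j6 -1.30
```

```bash
python3 -m crank '[[1,0,0,0,0,0,2]]'>/dev/null; python3 st.py
python3 -m crank '[[1,0,0,0,0,0,2]]'>/dev/null; python3 st.py
python3 -m crank '[[1,0,0,0,0,0,2]]'>/dev/null; python3 st.py
python3 -m crank '[[1,0,0,0,0,0,2]]'>/dev/null; python3 st.py
python3 -m crank '[[1,0,0,0,0,0,2]]'; python3 st.py
```

```text
yaw 131.6 F [0.4 4.2 4.8] M [ 0.852 -0.123  0.224] j6 -1.27
   yaw 129.6 F [0.4 5.4 4. ] M [ 0.876 -0.161  0.259] j6 -1.24
   yaw 127.6 F [1.2 5.2 4.3] M [ 0.919 -0.183  0.208] j6 -1.20
   yaw 125.6 F [1.2 5.2 4.6] M [ 0.922 -0.197  0.218] j6 -1.17
time: 15.35
eef_pos: [0.5699, -0.224, 0.1275]
tcp_rot: [0.472, 0.881, 0.002, 0.002]
contact_force: [1.2, 6.1, 4.9]
opening: 0.137
   yaw 123.6 F [1.2 6.1 4.9] M [ 0.95  -0.2    0.283] j6 -1.13
```

```bash
python3 -m crank '[[1,0.05,0.03,0,0,0,2]]'>/dev/null; python3 st.py
python3 -m crank '[[1,0.04,0.03,0,0,0,2]]'>/dev/null; python3 st.py
python3 -m crank '[[1,0,0,0,0,0,2]]'>/dev/null; python3 st.py
python3 -m crank '[[1,0,0,0,0,0,2]]'>/dev/null; python3 st.py
python3 -m crank '[[1,0,0,0,0,0,2]]'; python3 st.py
```

```text
yaw 121.7 F [1.9 3.  4.5] M [ 0.555 -0.197  0.166] j6 -1.09
   yaw 119.7 F [1. 2. 3.] M [ 0.391 -0.109  0.176] j6 -1.06
   yaw 117.6 F [1.3 1.4 3.7] M [ 0.517 -0.211  0.241] j6 -1.02
   yaw 115.6 F [1.6 2.8 3.8] M [ 0.475 -0.275  0.226] j6 -0.99
time: 15.85
eef_pos: [0.5701, -0.2239, 0.1275]
tcp_rot: [0.547, 0.837, 0.001, 0.003]
contact_force: [2.0, 2.0, 3.6]
opening: 0.136
   yaw 113.6 F [2.  2.  3.6] M [ 0.476 -0.261  0.263] j6 -0.95
```

```bash
python3 -m crank '[[1,0,0,0,0,0,2]]'>/dev/null; python3 st.py
python3 -m crank '[[1,0,0,0,0,0,2]]'>/dev/null; python3 st.py
python3 -m crank '[[1,0,0,0,0,0,2]]'>/dev/null; python3 st.py
python3 -m crank '[[1,0,0,0,0,0,2]]'; python3 st.py
```

```text
yaw 111.6 F [1.7 2.6 2.4] M [ 0.506 -0.246  0.153] j6 -0.92
   yaw 109.6 F [2.5 2.7 4.3] M [ 0.499 -0.324  0.238] j6 -0.88
   yaw 107.6 F [0.8 3.7 3.4] M [ 0.54  -0.299  0.194] j6 -0.85
time: 16.25
eef_pos: [0.5703, -0.2238, 0.1275]
tcp_rot: [0.604, 0.797, 0.001, 0.003]
contact_force: [2.1, 3.5, 3.7]
opening: 0.137
   yaw 105.6 F [2.1 3.5 3.7] M [ 0.586 -0.36   0.153] j6 -0.81
```

```bash
python3 -m crank '[[1,0,0,0,0,0,2]]'>/dev/null; python3 st.py
python3 -m crank '[[1,0,0,0,0,0,2]]'; python3 st.py
python3 - <<'E'
from h import *
r=read_camera("wrist");cv2.imwrite("pics/w9.png",cv2.resize(np.clip(r["color"][220:400,230:420,::-1].astype(float)*2,0,255).astype(np.uint8),None,fx=3.2,fy=3.2,interpolation=2))
E
python3 st.py
```

```text
yaw 103.6 F [2.2 2.9 3.6] M [ 0.581 -0.415  0.319] j6 -0.78
time: 16.45
eef_pos: [0.5704, -0.2238, 0.1276]
tcp_rot: [0.632, 0.775, 0.002, 0.003]
contact_force: [2.8, 2.6, 2.3]
opening: 0.133
   yaw 101.7 F [2.8 2.6 2.3] M [ 0.635 -0.507  0.334] j6 -0.74
   yaw 101.6 F [2.6 3.3 2.8] M [ 0.611 -0.576  0.247] j6 -0.74
```

View pics/w9.png

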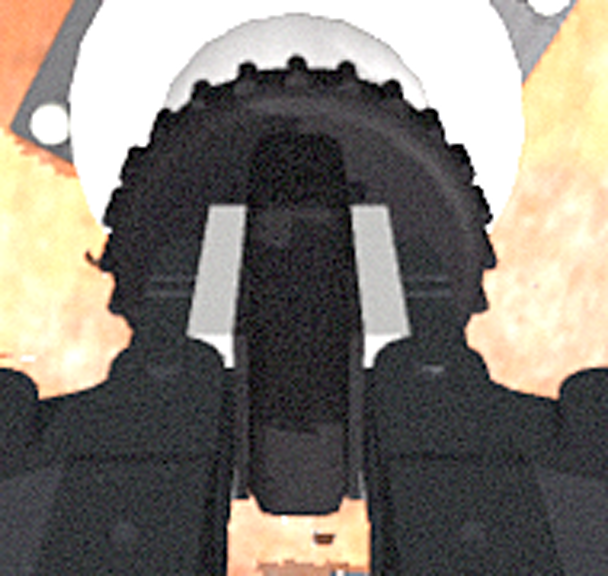

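The wing is flush in the pads and turning with the tool. Torque is rising, which fits the ratchet ramp.

```bash
python3 -m crank '[[1,0.02,0.04,0.02,0,0,2]]'>/dev/null; python3 st.py
python3 -m crank '[[1,0.02,0.04,0,0,0,2]]'>/dev/null; python3 st.py
python3 -m crank '[[1,0,0,0,0,0,2]]'>/dev/null; python3 st.py
python3 -m crank '[[1,0,0,0,0,0,2]]'; python3 st.py
```

```text
yaw 99.7 F [3.1 2.3 4.3] M [ 0.46  -0.364  0.361] j6 -0.71
   yaw 97.7 F [1.6 2.1 4.4] M [ 0.362 -0.168  0.395] j6 -0.67
   yaw 95.7 F [2.2 2.6 4.1] M [ 0.445 -0.343  0.314] j6 -0.64
time: 16.9
eef_pos: [0.5708, -0.2237, 0.1275]
tcp_rot: [0.684, 0.729, 0.001, 0.003]
contact_force: [2.4, 2.0, 3.5]
opening: 0.135
   yaw 93.7 F [2.4 2.  3.5] M [ 0.413 -0.328  0.199] j6 -0.60
```

```bash
python3 -m crank '[[1,0,0,0,0,0,2]]'>/dev/null; python3 st.py
python3 -m crank '[[1,0,0,0,0,0,2]]'>/dev/null; python3 st.py
python3 -m crank '[[1,0,0,0,0,0,2]]'>/dev/null; python3 st.py
python3 -m crank '[[1,0,0,0,0,0,2]]'; python3 st.py
```

```text
yaw 91.6 F [1.6 1.4 4.1] M [ 0.304 -0.225  0.072] j6 -0.57
   yaw 89.6 F [1.6 1.7 4.8] M [ 0.335 -0.287  0.084] j6 -0.53
   yaw 87.6 F [2.3 2.6 3.8] M [ 0.434 -0.292  0.099] j6 -0.50
time: 17.3
eef_pos: [0.5708, -0.2238, 0.1275]
tcp_rot: [0.734, 0.68, 0.001, 0.003]
contact_force: [2.4, 1.9, 3.9]
opening: 0.136
   yaw 85.6 F [2.4 1.9 3.9] M [ 0.427 -0.284  0.1  ] j6 -0.46
```

Mz dropped from about 0.36 to 0.08 around yaw 93°, so the first click has started. I'll carry on in small steps until the next tooth seats, which should show as torque rising again.

```bash
python3 -m crank '[[1,0,0,0,0,0,2]]'>/dev/null; python3 st.py
python3 -m crank '[[1,0,0,0,0,0,2]]'>/dev/null; python3 st.py
python3 -m crank '[[1,0,0,0,0,0,2]]'; python3 st.py
```

```text
yaw 83.6 F [2.9 2.8 4.6] M [ 0.408 -0.439  0.124] j6 -0.43
   yaw 81.6 F [2.8 1.5 3.4] M [ 0.442 -0.513  0.126] j6 -0.39
time: 17.6
eef_pos: [0.5712, -0.2237, 0.1276]
tcp_rot: [0.768, 0.64, 0.002, 0.003]
contact_force: [4.2, 2.5, 2.7]
opening: 0.138
   yaw 79.6 F [4.2 2.5 2.7] M [ 0.436 -0.651  0.14 ] j6 -0.36
```

```bash
python3 -m crank '[[1,0.03,0.05,0,0,0,2]]'>/dev/null; python3 st.py
python3 -m crank '[[1,0.02,0.04,0,0,0,2]]'>/dev/null; python3 st.py
python3 -m crank '[[1,0,0,0,0,0,0]]'; python3 st.py
```

```text
yaw 77.7 F [2.1 1.5 3.7] M [ 0.285 -0.31   0.201] j6 -0.32
   yaw 75.7 F [2.3 1.6 3.7] M [ 0.244 -0.18   0.222] j6 -0.29
time: 17.9
eef_pos: [0.5716, -0.2236, 0.1275]
tcp_rot: [0.789, 0.614, 0.001, 0.002]
contact_force: [2.6, 2.7, 4.6]
opening: 0.134
   yaw 75.7 F [2.6 2.7 4.6] M [ 0.244 -0.474  0.154] j6 -0.29
```

Torque rose again to about 0.2, so the next tooth is engaged and the first click is complete. Total turn is 90°, against at most 51° of bar travel plus play. Releasing and withdrawing straight up.

```bash
python3 -m crank '[[0.2,0,0,0,0,0,0],[0.2,0,0,0,0,0,0],[0.2,0,0,0,0,0,0]]' 20; python3 st.py
python3 -m crank '[[0.2,0,0,-1,0,0,0],[0.2,0,0,-3,0,0,0],[0.2,0,0,-4,0,0,0],[0.2,0,0,-4,0,0,0],[0.2,0,0,0,0,0,0]]'; python3 st.py
python3 - <<'E'
from h import *
import pickle
r=read_camera("wrist");cv2.imwrite("pics/w10.png",r["color"][:,:,::-1]);pickle.dump(r,open("w10.pkl","wb"))
t=read_camera("scene");cv2.imwrite("pics/s10.png",cv2.resize(t["color"][160:320,290:420,::-1],None,fx=3.7,fy=3.7,interpolation=2))
E
```

```text
time: 18.2
eef_pos: [0.569, -0.223, 0.1251]
tcp_rot: [0.79, 0.614, -0.001, -0.001]
contact_force: [-0.2, 0.3, -0.3]
opening: 0.397
   yaw 75.7 F [-0.2  0.3 -0.3] M [ 0.065 -0.02  -0.035] j6 -0.29
time: 18.7
eef_pos: [0.5727, -0.2249, 0.255]
tcp_rot: [0.79, 0.614, 0.003, 0.007]
contact_force: [1.4, -0.2, 0.9]
opening: 0.399
   yaw 75.7 F [ 1.4 -0.2  0.9] M [ 0.02  -0.029  0.03 ] j6 -0.29
```

View pics/w10.png

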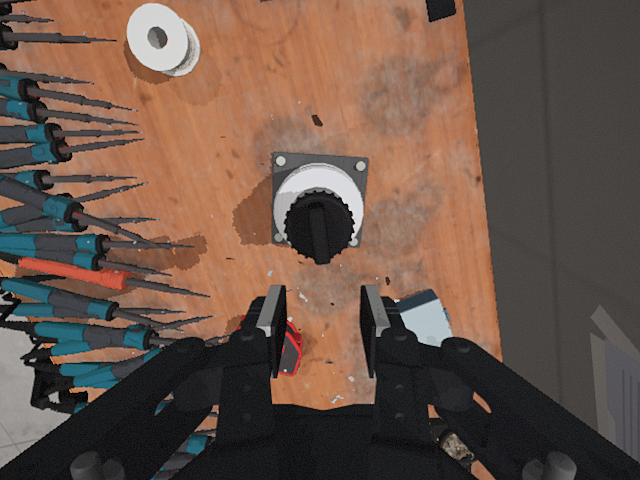

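View pics/s10.png

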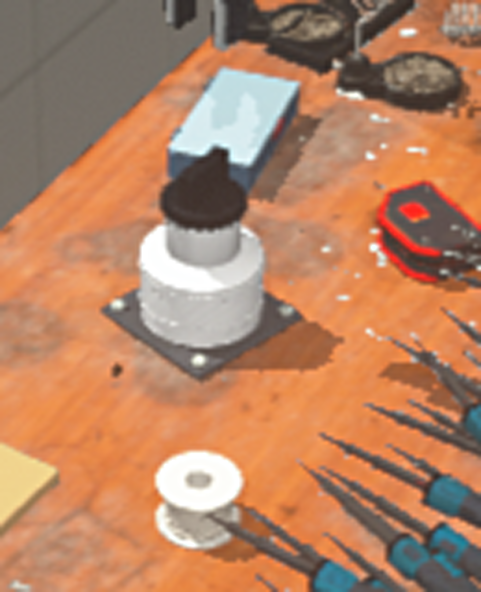

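The cap is seated on the neck at (320,227) in the wrist view. The wing looks slightly turned relative to the tool. I'll measure that and the seating height.

Run:
```python
from h import *
import pickle
r=pickle.load(open("w10.pkl","rb"))
im=r["color"][180:275,270:370,::-1]
im=cv2.resize(im,None,fx=6,fy=6,interpolation=cv2.INTER_CUBIC)
im=np.clip(im.astype(float)*2.5,0,255).astype(np.uint8)
Z=.078;c=np.array([.5698,-.2255])
for a,col in((75.7,(0,0,255)),(83,(255,0,0)),(90,(0,255,255))):
  e=np.array([np.cos(np.radians(a)),np.sin(np.radians(a))])
  P=[(proj(r,[*(c+k*.023*e),Z+.057])-[270,180])*6 for k in(-1,1)]
  cv2.line(im,tuple(P[0].astype(int)),tuple(P[1].astype(int)),col,1)
for z,col in((.096,(0,255,0)),(.108,(0,255,0)),(.104,(255,0,255))):
  pts=np.array([(proj(r,[c[0]+.029*np.cos(q),c[1]+.029*np.sin(q),z])-[270,180])*6 for q in np.linspace(0,6.28,60)]).astype(int)
  cv2.polylines(im,[pts],False,col)
cv2.imwrite("pics/w10z.png",im)
```

```text
(no output)
```

View pics/w10z.png

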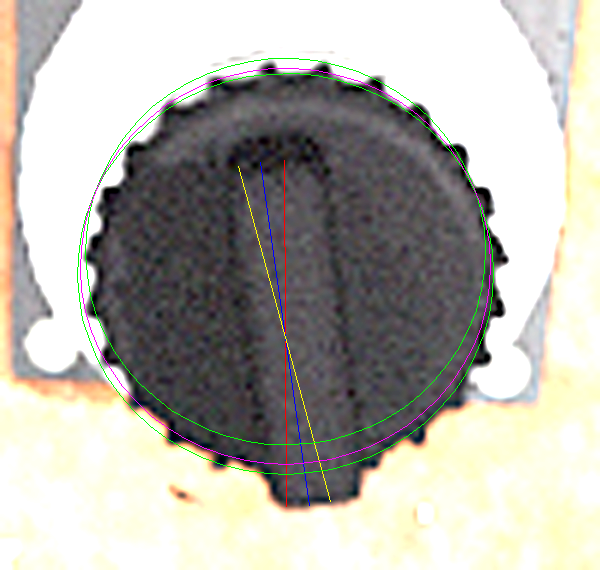

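The wing rests at a yaw of 83°, exactly the expected next detent, and the flange lies at seated height. The bystanders haven't been touched. I'll sign off.

```bash
python3 -c "
from plant import *
print(sign_off(), get_state()['time'])"
```

```text
the job is handed in; nothing more can be done
the job is handed in; nothing more can be done
```

The cap is closed and tightened by one ratchet click. The job was handed in at about 19 s of the 64 s limit, with no verdict reported.

**What I did:**
- I gripped the black cap by its wing. My first grasp was about 5 mm high and 2.5 mm off-centre, so I opened the jaws and took it again before lifting.
- I set the slot to the bar direction measured from the cameras, about -14°, and lowered it in small steps. It dropped over the bar at the first try, with no search needed, and reached the rim with about 5 N of downward force.
- I turned it clockwise 90°. The torque rose to about 0.36 Nm, fell to about 0.08 Nm, then rose again as the next tooth engaged. I then opened the jaws and withdrew straight up.

**Last checks:**
- **Fully down:** the TCP held at 0.1275 m before and throughout the tightening, as predicted for a seated cap. The wrist picture afterwards fits a seated flange, though its centre is about 1–2 mm off the drawn outline.
- **Clicks:** on release the wing sprang back about 7° to a yaw of 83°, where I expected the next tooth. It turned about 83° in all, more than the bar's travel plus play (at most about 51°) allows without a click. The torque record shows one click. Two would also fit the geometry, three would not.
- **Bystanders:** the reel, parts box and tape looked undisturbed in the last pictures. I did not re-measure their positions.

**Doubts:** the torque readings were noisy by about 0.05 Nm, and the peak was above the stated 0.24 Nm. I put the excess down to friction between the flange and the rim.

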